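# Clear, load and start the UV curing unit

## Robot

A 7-joint arm with a two-finger parallel gripper is mounted at the origin on the work surface. World frame = base frame: x ahead of the robot, y to its left, z up, the work surface at z = 0. Lengths are in m, angles in rad, forces in N, time in s.
With the tool pointing down it reaches from about 0.4 to 0.875 m from the base axis. Payload 6.5 kg.
Tool frame: the origin (TCP) lies at the very end of the fingers, on their centre line; the grasp point (between the pads) lies manip.grasp_offset behind it (manip.grasp_offset is the distance from the TCP to the grasp point, in m); z points along the fingers, y is the line along which they close (so a half turn about z gives the same grasp; the last joint's range is limited). The gripper opens to 85 mm and grips with 20 to 120 N. Pads are 22 mm wide; open, the fingers measure 114 mm over their backs; the gripper's body (76 mm by 85 mm) begins 54 mm behind the grasp point. The pads swing forward as they close: fully open they stand 13 mm farther back than shut.
Start: joints at [-1.345, 0.536, -0.004, 1.538, 0.003, 1.067, -0.071], TCP at [0.187, 0.623, 0.231] pointing down, gripper open.
Joint ranges: [-2.7, 2.7], [-0.37, 2.16], [-1.27, 1.26], [0.24, 2.4], [-1.31, 4.45], [0.19, 1.91], [-2.76, 2.76]. Speed limits (rad/s): [2.39, 2.39, 3.14, 3.14, 3.14, 3.14, 3.14].

## Interface

Orientations are given as a rotation vector (axis times angle).
In Python, from plant import manip gives the robot as it stands. The module is installed in compiled form; this text tells all that it offers. Calls block until the motion is done:
- manip.move_ptp(position, orientation): joint-space move of the TCP to a pose.
- manip.servo_line(position, attitude=None, v=0.15, guard=None): straight line of the TCP; attitude=None keeps the orientation; v is the mean speed in m/s. With guard (N) it stops when the force on the tool has changed by that much, and returns True; else False.
- manip.movej(angles): joint-space move.
- manip.move_gripper(opening, grasp_force=None): finger opening in m; grasp_force is the grip in N (None keeps the last); returns when the fingers have stopped.
- manip.sleep(seconds).
- manip.solve_ik(position, orientation): joint angles nearest the present ones, or None.
- manip.observe(): the state.
- manip.snapshot(name): name is "side" or "top" or "wrist"; returns a dict with "pixels" (480x640x3 uint8, red, green, blue), "depth" (480x640 float32, m along the optical axis (not along the pixel's ray), 0 where there is no reading), "K" (3x3 intrinsics, pixels), "R" (3x3) and "t" (3): a world point X has camera coordinates R X + t. Camera axes: x right, y down, z forward; pixel columns grow to the right and rows downward; lengths in m; the calibration is good to about 2 mm. The wrist camera is an equidistant fisheye: a pixel r from the principal point sees the ray r / f radians off the axis. A picture is of the moment at which its call begins.
A pose or a line that the arm cannot do raises manip.MotionError and nothing moves.
- manip.finish_job(): hands the job in; it is judged then, once.
Trained networks look in the newest picture that a camera, given by its name, has taken for a name from the list of things; names that differ only in an ending like _2 or _b are one class to them, and where a whole thing is asked for, a point or a joint stands for the part that bears it (a point fixed in the world has none). Each returns a list of dicts, best first, with "score" (0 to 1); they miss things now and then, are a little off and sometimes report something else, mostly with a low value. They report only what shows in the picture. A call takes as long as a camera call. They do not tell look-alikes from the thing itself.
- manip.boxes_of(thing, camera): "position" ([row, column] in pixels, amid what is visible of it).
- manip.trace(thing, camera): "mask" (480x640 bool, what is visible of it) and "position" ([row, column] in pixels, amid what is visible of it).
- manip.tip_of(thing, camera): "position" ([row, column] in pixels: a listed point, or the origin of a listed thing).
The state is a dict: "time_s": time; "q": joint angles; "qvel": joint speeds; "effort": joint torques, N m; "tool_pos": TCP position; "tool_rot": TCP orientation; "contact_force": force on the tool from outside, world axes, zero at the start; "torque": the same for the moment, N m; "opening": finger opening in m; "grip_force": force on a finger pad.
Only numpy, scipy, OpenCV 4.12 (cv2) and the standard library are available. Lean on these libraries where they do the work, as an engineer would, in place of code of your own. Each camera call takes 0.05 s, during which the arm holds its last target. There are 200 camera calls.

## Task

Get the UV curing unit running with the wooden heels in it: first take the shoe last that was left in the open drawer and put it on the green cutting mat, then load every heel from the drawing board into the drawer and push the drawer fully home. The sanding block lying over the keys goes onto the cutting mat too; then, with the drawer shut, press the round key, the square key and the long bar key in that order, one at a time and all the way down. Leave the jar, bottle, pencil pot, tape and spare last where they are.

Things in the scene. Friction and masses are not known exactly. Their poses are not given: they have to be found in the camera images.
- last: cream plastic shoe last, 190 mm long (x: heel -95, toe +95), 64 mm wide at the ball; ankle cone at the heel end, 105 mm high, flat upright sides 44 mm apart (y) from x = -85 to -25 mm; toe end 20 to 50 mm high; 0.32 kg. Origin: middle of length and width, at the sole. At the start it stands across the open drawer, too tall for the drawer to shut
- block: wooden sanding block with cork sole, 210 (x) x 52 (y) x 38 mm high, 0.28 kg; lies bridge-like on the two end cheeks, over the three keys. Origin: centre of the underside
- heel1: wooden block heel: seat plate 60 (x) x 52 (y) x 12 mm at the bottom, on it a column 46 (x) x 40 (y) mm, 58 mm tall in all, 0.12 kg; stands on the drawing board at the start, turned any way. Origin: centre of the seat's underside, z up along the column. Two or three of the four alike are present (None if absent)
- heel2: wooden block heel: seat plate 60 (x) x 52 (y) x 12 mm at the bottom, on it a column 46 (x) x 40 (y) mm, 58 mm tall in all, 0.12 kg; stands on the drawing board at the start, turned any way. Origin: centre of the seat's underside, z up along the column. Two or three of the four alike are present (None if absent)
- heel3: wooden block heel: seat plate 60 (x) x 52 (y) x 12 mm at the bottom, on it a column 46 (x) x 40 (y) mm, 58 mm tall in all, 0.12 kg; stands on the drawing board at the start, turned any way. Origin: centre of the seat's underside, z up along the column. Two or three of the four alike are present (None if absent)
- heel4: wooden block heel: seat plate 60 (x) x 52 (y) x 12 mm at the bottom, on it a column 46 (x) x 40 (y) mm, 58 mm tall in all, 0.12 kg; stands on the drawing board at the start, turned any way. Origin: centre of the seat's underside, z up along the column. Two or three of the four alike are present (None if absent)
- unit: white UV curing unit, a flat box 300 deep (x) x 300 wide (y) x 135 mm high, fixed. Origin: centre of its underside on the table; its front face is at x = -150 mm and faces the robot; the top face is at z = 135 mm; the keys stand in a row along y at x = -90 mm on the top. The drawer's opening in the front reaches from 20 to 108 mm above the table
- drawer (a joint): opening of the unit's drawer in m: 0 shut fully home, grows as it comes out towards the robot (-x of the unit), at most 0.18
- drawer_floor (a point): centre of the drawer's inner floor (28 mm above the table), x to the drawer's back, z up. The floor is 218 (x) x 244 mm (y), walls 44 mm high and 6 mm thick; the front panel (x = -115 to -130 mm, 294 mm wide) rises 78 mm above the floor. When open by q, the floor from x = -109 mm to q - 115 mm is clear of the unit
- drawer_pull (a point): middle of the front face of the drawer's pull, a solid steel ledge 140 mm wide, 14 mm high, standing 18 mm proud of the front panel; push here towards the unit's +x
- key_round_top (a point): point at the middle of the top face of the round key (30 mm across, white); key modules sit in a row 50 mm apart on the unit's top between two grey end cheeks (the cheeks rise 30 mm above the unit's top, the keys 20 mm). The order of the three keys in the row varies. z up
- key_square_top (a point): point at the middle of the top face of the square key (30 x 30 mm, white); key modules sit in a row 50 mm apart on the unit's top between two grey end cheeks (the cheeks rise 30 mm above the unit's top, the keys 20 mm). The order of the three keys in the row varies. z up
- key_bar_top (a point): point at the middle of the top face of the long bar key (44 mm in x, 16 mm in y, white); key modules sit in a row 50 mm apart on the unit's top between two grey end cheeks (the cheeks rise 30 mm above the unit's top, the keys 20 mm). The order of the three keys in the row varies. z up
- key_round (a joint): travel of the round key in m: 0 up, 0.006 fully down, about 5 N, springs back
- key_square (a joint): travel of the square key in m: 0 up, 0.006 fully down, about 5 N, springs back
- key_bar (a joint): travel of the long bar key in m: 0 up, 0.006 fully down, about 5 N, springs back
- mat: green cutting mat, 260 (x) x 240 (y) x 3 mm, fixed flat on the table, left or right of the drawer. Origin: centre of the underside
- board: white drawing board with pencil lines, 260 (x) x 240 (y) x 3 mm, fixed flat on the table on the other side from the mat; the heels stand on it. Origin: centre of the underside
- jar: bystander: small jar with a steel cap, 40 mm across, 60 mm tall, on the middle of the drawing board among the heels. Origin: underside
- bottle: bystander: bottle 60 mm across, 150 mm tall, beside the unit. Origin: underside
- pot: bystander: dark steel pencil pot 72 mm across, 90 mm tall (pencils to 160 mm), on the other side of the unit. Origin: underside
- tape: bystander: roll of tape 100 mm across, 45 mm tall, lying flat in front of the robot, a little to its left. Origin: underside
- spare_last: bystander: a second last like the first, standing on the table at the far left. Origin as for the last
Things that resemble listed ones, but are neither listed nor needed, are in the scene too. There is more than one size of the block; the one meant has the size given above.

How it is judged:
By the outcome, as a careful person would: the job done as asked, in the order asked, and still so for the second after the job is handed in, with the robot touching nothing.
Of heel1, heel2, heel3, heel4 only 2 to 3 are there at a start; the rules pass over those that are not, and their reading is None.
At some moment in a run one of heel1, heel2, heel3, heel4 may be knocked a few centimetres aside while the robot is not near it.
Once in a run the grip may slacken for a moment while it holds something.
It also fails if it takes over 210 s, if anything falls off the work surface, if the arm or the gripper's body presses on something with over 40 N, if the wrist force passes 120 N, or if a joint passes its speed limit or range.

## Working session

There is one attempt and no reset: what is moved stays moved. The work goes in short steps, each a Python script; the robot and the scene stay as the last script left them, time stands still between calls to the robot, and variables do not carry over. Pictures are saved under pics/ and viewed, at most 14 in all, crops included, and the job is handed in when it is done.

```bash
mkdir -p pics; ls
cat > a.py <<'E'
from plant import manip
import numpy as np, cv2
def snap(cam,fn=None):
    s=manip.snapshot(cam)
    if fn: cv2.imwrite('pics/'+fn,s['pixels'][:,:,::-1])
    return s
E
python3 - <<'E'
from a import *
o=manip.observe(); print(o['time_s'],o['tool_pos'],o['tool_rot'],manip.grasp_offset)
for c in ('top','side'):
    s=snap(c,c+'0.png'); np.savez('pics/'+c+'0.npz',**s)
    print(c,s['K'].round(1).tolist(),(-s['R'].T@s['t']).round(3),s['R'].round(3).tolist())
    for n in ['last','block','heel1','unit','drawer_pull','drawer_floor','key_round_top','key_square_top','key_bar_top','mat','board','jar','tape']:
        r=manip.tip_of(n,c); print(n,[(np.round(d['position']).astype(int).tolist(),round(d['score'],2)) for d in r][:6])
E
```

```text
pics
0.0 [0.18684145 0.62191672 0.23040254] [-4.56588559e-01 -3.10814603e+00  2.72741897e-03] 0.0187
top [[471.4, 0.0, 324.6], [0.0, 471.4, 238.5], [0.0, 0.0, 1.0]] [0.32  0.055 1.226] [[0.121, -0.993, 0.004], [-0.972, -0.119, -0.203], [0.202, 0.021, -0.979]]
last [([234, 347], 0.89)]
block [([326, 352], 0.71), ([167, 352], 0.67)]
heel1 [([248, 452], 0.81), ([302, 500], 0.77)]
unit [([161, 358], 0.86), ([252, 236], 0.42)]
drawer_pull [([285, 338], 0.95), ([277, 475], 0.31)]
drawer_floor [([227, 342], 0.66)]
key_round_top [([168, 332], 0.45)]
key_square_top []
key_bar_top [([176, 353], 0.57), ([172, 329], 0.23)]
mat [([251, 238], 0.79)]
board [([276, 476], 0.7), ([303, 504], 0.63), ([176, 247], 0.52), ([166, 350], 0.28)]
jar [([273, 477], 0.56)]
tape [([333, 254], 0.59)]
side [[504.9, 0.0, 316.9], [0.0, 504.9, 238.8], [0.0, 0.0, 1.0]] [-0.016 -0.544  0.861] [[0.75, -0.661, 0.017], [-0.43, -0.507, -0.747], [0.502, 0.553, -0.665]]
last [([271, 344], 0.77), ([200, 306], 0.23)]
block [([344, 276], 0.88), ([198, 389], 0.65)]
heel1 [([447, 458], 0.59), ([358, 438], 0.56)]
unit [([241, 404], 0.84), ([276, 296], 0.48)]
drawer_pull [([448, 458], 0.67), ([277, 297], 0.61)]
drawer_floor [([266, 349], 0.91)]
key_round_top [([190, 372], 0.56)]
key_square_top [([219, 404], 0.38)]
key_bar_top [([208, 390], 0.45)]
mat []
board [([391, 451], 0.69), ([396, 446], 0.59)]
jar [([394, 451], 0.71)]
tape [([288, 190], 0.75)]
```

View pics/top0.png

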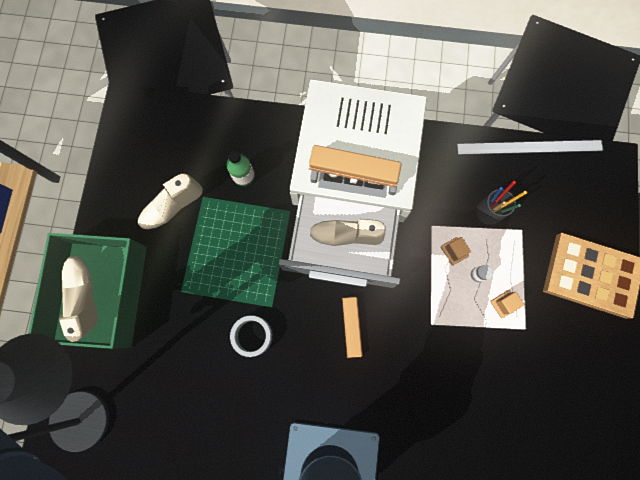

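View pics/side0.png

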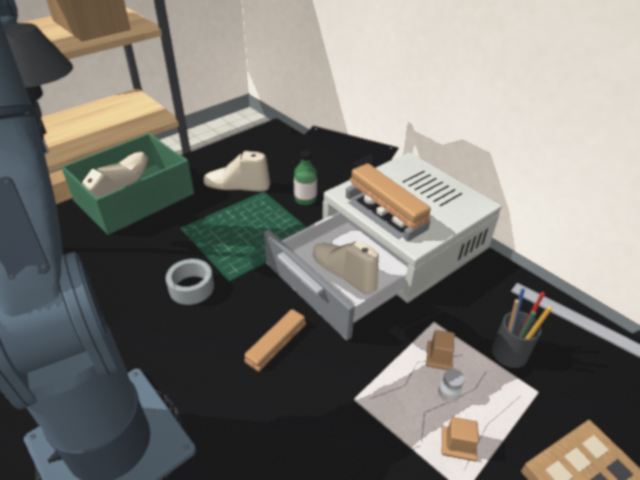

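The top picture shows the unit (white, ~(150,358)) with the drawer open and the last in it (~(232,347)), and the sanding block over the keys at (165,355). Two heels stand on the board, at (250,455) and (303,507). The mat is on the left at (250,237), and there is a smaller decoy block at (327,352). Next I'll measure from depth.

```bash
cat >> a.py <<'E'
def cloud(s):
    d=s['depth'];v,u=np.mgrid[0:480,0:640];K=s['K']
    P=np.stack([(u-K[0,2])/K[0,0]*d,(v-K[1,2])/K[1,1]*d,d],-1)
    P=(P-s['t'])@s['R']; P[d<=0]=np.nan; return P
def rect(xy):
    (c,sz,a)=cv2.minAreaRect((np.asarray(xy)*1000).astype(np.float32).reshape(-1,1,2)); return np.round(c,1),np.round(sz,1),round(a,1)
def seg(P,win,zlo,zhi,minpix=8,show=True):
    """connected components of pixels whose height is in zlo..zhi inside world window"""
    x0,x1,y0,y1=win
    with np.errstate(invalid='ignore'):
        m=(P[...,0]>x0)&(P[...,0]<x1)&(P[...,1]>y0)&(P[...,1]<y1)&(P[...,2]>zlo)&(P[...,2]<zhi)
    n,L,st,_=cv2.connectedComponentsWithStats(m.astype(np.uint8),connectivity=4)
    out=[]
    for i in range(1,n):
        if st[i,4]<minpix: continue
        Q=P[L==i]; out.append((st[i,4],Q)); 
        if show: print(st[i,4],*rect(Q[:,:2]),'z',np.percentile(Q[:,2],[5,50,95]).round(4))
    return out
def pix(s,p,z):
    """pixel [row,col] at height z -> world"""
    r=s['R'].T@np.linalg.inv(s['K'])@[p[1],p[0],1]; c=-s['R'].T@s['t']; return c+r*(z-c[2])/r[2]
E
python3 - <<'E'
from a import *
s=dict(np.load('pics/top0.npz')); P=cloud(s)
for r,c in [(100,340),(165,355),(250,455),(303,507),(275,480),(250,237),(227,375),(232,330),(327,352),(283,340),(205,320)]: print((r,c),P[r,c].round(3))
W=(.2,1.,-.6,.6)
print('unit top');seg(P,W,.128,.142,100)
print('block');seg(P,W,.19,.22,50)
print('heels');seg(P,(.3,.7,-.5,-.15),.045,.08)
print('seat');seg(P,(.3,.7,-.5,-.15),.006,.08,30)
print('last');seg(P,(.4,.8,-.2,.15),.12,.16)
print('last all');seg(P,(.4,.66,-.1,.13),.04,.16)
print('floor');seg(P,(.4,.8,-.2,.2),.018,.038,50)
print('front');seg(P,(.35,.62,-.2,.2),.09,.12,20)
print('mat edge via color')
I=s['pixels'].astype(int); g=(I[...,1]>I[...,0]+15)&(np.abs(P[...,2])<.012)&(P[...,0]>.35)&(P[...,1]<.4)
n,L,st,_=cv2.connectedComponentsWithStats(cv2.morphologyEx(g.astype(np.uint8),cv2.MORPH_CLOSE,np.ones((5,5))));k=1+st[1:,4].argmax();print(st[k],rect(P[(L==k)&g][:,:2]))
b=(I.sum(-1)>330)&(np.abs(P[...,2])<.012)&(P[...,0]>.35)&(P[...,1]<-.15)&(P[...,1]>-.45)&(P[...,0]<.65); print('board',b.sum(),rect(P[b][:,:2]))
print('tall');seg(P,W,.03,.5,40)
E
```

```text
(100, 340) [0.903 0.083 0.136]
(165, 355) [0.711 0.029 0.201]
(250, 455) [ 0.571 -0.248  0.063]
(303, 507) [ 0.454 -0.383  0.065]
(275, 480) [ 0.515 -0.315  0.061]
(250, 237) [0.514 0.307 0.001]
(227, 375) [ 0.588 -0.037  0.132]
(232, 330) [0.576 0.069 0.074]
(327, 352) [ 0.351 -0.014  0.028]
(283, 340) [ 0.461  0.027 -0.001]
(205, 320) [0.654 0.104 0.032]
unit top
10976 [798.6  23.5] [300.2 302.7] 87.7 z [0.1317 0.1354 0.139 ]
419 [585.3 -28.3] [43.1 62.5] 3.2 z [0.1295 0.1332 0.1368]
block
2029 [716.1  30.2] [209.6  52.6] 84.8 z [0.197  0.2029 0.2061]
heels
132 [ 676.2 -333.7] [60.9 18.6] 59.1 z [0.0476 0.0634 0.0778]
17 [ 683.2 -355.2] [9.3 3.1] 12.0 z [0.0478 0.0616 0.0785]
10 [ 686.6 -376.4] [ 1.2 12.6] 61.9 z [0.048  0.0654 0.0777]
311 [ 579.6 -259.6] [45.8 43.1] 36.2 z [0.0508 0.0608 0.065 ]
193 [ 524.5 -323.7] [34.8 34.8] 58.6 z [0.0534 0.0633 0.0672]
335 [ 457.9 -397.3] [40.7 46.3] 37.6 z [0.0524 0.0613 0.0649]
seat
269 [ 676.4 -333.6] [62.3 18.9] 59.8 z [0.0114 0.0438 0.0761]
43 [ 688.3 -366. ] [26.6 20.8] 82.2 z [0.014  0.0505 0.078 ]
552 [ 580.8 -267.6] [75.2 69.9] 35.2 z
[... 1003 characters left out ...]
11 0.1013 0.1509]
1485 [610.9 493.3] [ 57.2 176.6] 38.5 z [0.0332 0.0699 0.107 ]
900 [ 699.4 -346.1] [70.5 71.2] 61.7 z [0.0366 0.0815 0.1592]
1778 [589.7  28.2] [ 78.  205.8] 10.2 z [0.0343 0.087  0.1351]
1437 [ 570.1 -560.3] [103.4 159.4] 78.7 z [0.0303 0.0325 0.0362]
1955 [363.3 571. ] [260.3  66.5] 2.5 z [0.0351 0.0828 0.1117]
339 [ 579.6 -259.6] [45.8 43.1] 36.2 z [0.0391 0.0604 0.065 ]
41 [ 634.8 -583.8] [24.  17.7] 11.7 z [0.0301 0.0313 0.036 ]
242 [ 524.4 -323.2] [35.9 35.7] 0.7 z [0.0339 0.0623 0.0671]
382 [ 457.8 -397.2] [40.7 46.5] 37.6 z [0.0373 0.0606 0.0648]
606 [299.6 232.9] [96.4 98.1] 6.9 z [0.0384 0.0448 0.0491]
2067 [240.9 494.5] [131.2  51.9] 66.1 z [0.4525 0.4738 0.4973]
```

```bash
cat >> a.py <<'E'
from scipy.spatial.transform import Rotation as Ro
G=manip.grasp_offset
UY=np.deg2rad(-2.3); UC=np.array([.7986,.0235])
def u2w(x,y): c,s=np.cos(UY),np.sin(UY); return UC+np.array([c*x-s*y,s*x+c*y])
def down(phi,p=None):
    """tool down, closing axis at world angle phi (mod pi): pick the variant with least |q7|"""
    best=None
    for f in (phi,phi+np.pi):
        y=np.array([np.cos(f),np.sin(f),0]);z=np.array([0,0,-1.]);r=Ro.from_matrix(np.stack([np.cross(y,z),y,z],1)).as_rotvec()
        if p is None: return r
        q=manip.solve_ik(p,r)
        if q is not None and (best is None or abs(q[6])<best[0]): best=(abs(q[6]),r)
    if best is None: raise RuntimeError('no ik %s'%p)
    return best[1]
def st(tag=''):
    o=manip.observe(); print(tag,'t%.1f'%o['time_s'],o['tool_pos'].round(4),'op %.4f gf %.1f'%(o['opening'],o['grip_force']),'F',np.round(o['contact_force'],1)); return o
def line(p,phi=None,v=.25,guard=None): return manip.servo_line(list(p),None if phi is None else phi,v=v,guard=guard)
E
python3 - <<'E'
from a import *
yl=np.deg2rad(93); cone=np.array([.585,-.0265]); d=np.array([np.cos(yl),np.sin(yl)])
g=cone+.013*d
phi=yl-np.pi/2
hov=[*g,.26]; r=down(phi,hov)
o=manip.observe(); line([*o['tool_pos'][:2],.33]); 
manip.move_ptp([.45,.3,.33],down(phi,[.45,.3,.33])); manip.move_ptp(hov,r); manip.move_gripper(.068,80); st('hov')
s=snap('wrist','w1.png')
print(line([*g,.087],v=.12,guard=8)); st('down')
manip.move_gripper(0.0,80); st('grip')
line([*g,.12],v=.08); o=st('lift')
E
```

```text
hov t5.1 [ 0.5844 -0.0128  0.2601] op 0.0679 gf 0.0 F [ 0.8 -1.   0.3]
False
down t6.8 [ 0.5849 -0.0135  0.0877] op 0.0684 gf 0.0 F [-0.4  0.2  0.7]
grip t7.1 [ 0.585  -0.0134  0.0878] op 0.0432 gf 81.1 F [0.3 1.2 5.8]
lift t7.7 [ 0.5843 -0.0134  0.1202] op 0.0430 gf 81.2 F [ 0.4  0.7 -2.7]
```

View pics/w1.png

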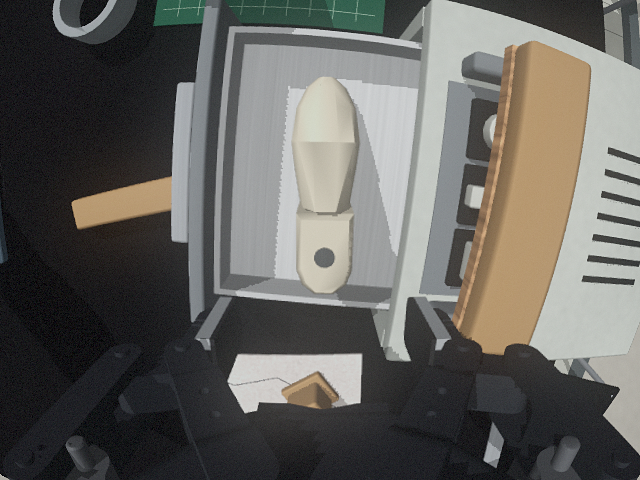

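The wrist view shows the last centred between the fingers and clear of the drawer walls; the grip reads 43 mm, so it holds. Next I'll place it on the mat.

Run:
```python
from a import *
C=np.array([.5126,.308]); c,s_=np.cos(UY),np.sin(UY)
ctr=C+np.array([-s_*.06,c*.06])
o=manip.observe(); g0=o['tool_pos']
best=[]
for yaw in (UY,UY+np.pi):
    phi=yaw-np.pi/2; R=down(phi); p=ctr-.042*np.array([np.cos(yaw),np.sin(yaw)])
    q=manip.solve_ik([*p,.27],R); print(yaw,q)
    if q is not None: best.append((abs(q[6]),p,R))
b=min(best,key=lambda t:t[0]); p,R=b[1],b[2]
line([*g0[:2],.275],v=.2); st('up')
manip.move_ptp([*p,.25],R); st('over')
h=line([*p,.087-.028+.003-.004],v=.1,guard=6); print(h); st('low')
manip.move_gripper(.066); st('rel')
line([*p,.25],v=.25)
manip.move_ptp([.50,-.05,.40],down(0,[.50,-.05,.40]))
s=snap('top','top1.png'); np.savez('pics/top1.npz',**s); P=cloud(s)
seg(P,(.35,.7,.2,.45),.02,.15,50); seg(P,(.3,.66,-.5,-.15),.045,.08,50)
```

```text
-0.04014257279586958 [-1.41161642  0.58896967  0.99845142  1.67441516 -0.5305837   1.17531051
 -1.88866791]
3.1014500807939234 [-0.79177767  0.53704893  0.21492063  1.45848136 -0.119353    1.15886234
  0.97226152]
up t8.6 [ 0.5834 -0.0132  0.2736] op 0.0432 gf 81.3 F [-0.3  0.1 -3.4]
over t10.0 [0.5581 0.364  0.2499] op 0.0430 gf 84.4 F [-0.6 -0.9 -2.7]
True
low t11.7 [0.5569 0.3663 0.0628] op 0.0434 gf 84.9 F [-0.7 -0.2  5.3]
rel t12.1 [0.5553 0.3652 0.0608] op 0.0661 gf 0.0 F [-0.8 -0.5 -0.6]
224 [693.5 321.8] [47.4 12.1] 90.0 z [0.0263 0.0739 0.1049]
378 [651.9 436.7] [26.3 53.2] 89.4 z [0.0261 0.0799 0.1074]
1707 [514.6 370.9] [185.9  63. ] 1.4 z [0.0264 0.0647 0.1099]
193 [ 524.2 -324.1] [34.5 35.6] 8.7 z [0.0538 0.0632 0.067 ]
338 [ 457.9 -397.1] [39.7 46.5] 37.6 z [0.051  0.061  0.0654]
```

View pics/top1.png

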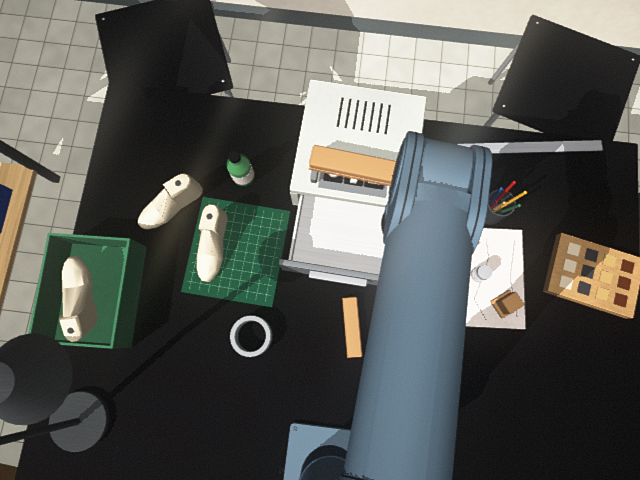

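The last now stands on the mat at about (243,210). Next is heel B, last seen at (303,507) and unmoved.

```bash
cat >> a.py <<'E'
def heel(xy,phi,slot):
    """pick heel whose column closes at phi, put it into drawer at slot (drawer coords)"""
    xy=np.asarray(xy); R=down(phi,[*xy,.06])
    o=manip.observe(); line([*o['tool_pos'][:2],max(.3,o['tool_pos'][2])])
    manip.move_gripper(.072,60)
    manip.move_ptp([*xy,.20],R); h=line([*xy,.026],v=.12,guard=8); z=st('at %s'%h)['tool_pos'][2]
    manip.move_gripper(0,60); o=st('grip')
    if o['opening']<.03: line([*xy,.25]); return False
    line([*xy,.26],v=.2); o=st('lift')
    if o['opening']<.03: return False
    w=u2w(-.215+slot[0],slot[1]); R2=down(UY+np.pi/2,[*w,.06])
    manip.move_ptp([*w,.24],R2); st('over')
    h=line([*w,z-.003+.028-.006],v=.09,guard=5); st('set %s'%h)
    if not manip.observe()['opening']>.03: line([*w,.25]); return False
    manip.move_gripper(.066); line([*w,.26]); return True
def clear(y=.25):
    p=[.45,y,.35]; manip.move_ptp(p,down(np.pi/2,p))
E
python3 - <<'E'
from a import *
print(heel([.4579,-.397],np.deg2rad(37.6),(-.030,-.055)))
clear()
s=snap('top','top2.png'); np.savez('pics/top2.npz',**s); P=cloud(s)
seg(P,(.3,.66,-.5,-.15),.045,.08,50); print('drawer');seg(P,(.48,.64,-.08,.14),.04,.2,20)
E
```

```text
at False t18.2 [ 0.4583 -0.3974  0.0267] op 0.0723 gf 0.0 F [ 0.1 -0.3  0. ]
grip t18.6 [ 0.4582 -0.3973  0.0265] op 0.0391 gf 61.2 F [-0.   0.   5.2]
lift t19.9 [ 0.4575 -0.3963  0.2588] op 0.0392 gf 60.8 F [-0.1  0.5 -1.7]
over t21.9 [ 0.5512 -0.0226  0.2392] op 0.0394 gf 60.6 F [-0.   0.  -1.4]
set True t23.8 [ 0.5522 -0.0217  0.0515] op 0.0393 gf 61.2 F [1.2 0.3 3.5]
True
308 [ 579.3 -259.5] [45.9 41.3] 34.7 z [0.0513 0.0611 0.0649]
191 [ 524.8 -324.3] [35.8 34.2] 40.9 z [0.0526 0.0631 0.0672]
drawer
399 [546.1 -20.8] [51.4 52.3] 87.0 z [0.0415 0.0848 0.0892]
216 [484.8  33.5] [209.3  14.7] 88.3 z [0.0701 0.1054 0.1095]
```

Run:
```python
from a import *
print(heel([.579,-.2598],np.deg2rad(125),(-.030,.055)))
clear()
s=snap('top','top3.png'); np.savez('pics/top3.npz',**s); P=cloud(s)
seg(P,(.3,.66,-.5,-.15),.045,.08,50); print('drawer');seg(P,(.49,.64,-.08,.14),.04,.2,20)
print('pull');seg(P,(.42,.453,-.1,.15),.02,.2,10)
r=manip.tip_of('drawer_pull','top');print(r[:2])
for x in (.395,.405,.415,.425):
    for f in (0,90): print(x,f,manip.solve_ik([x,.038,.05],down(UY+np.deg2rad(f),[x,.038,.05]) if x>.41 else down(UY+np.deg2rad(f))) is not None)
```

```text
at False t30.5 [ 0.5796 -0.26    0.0268] op 0.0721 gf 0.0 F [-0.4  0.3  0.5]
grip t30.9 [ 0.5795 -0.26    0.0266] op 0.0391 gf 61.4 F [ 0.6 -0.   3.9]
lift t32.2 [ 0.5782 -0.2596  0.2586] op 0.0393 gf 60.9 F [-0.7 -1.1 -1.5]
over t33.6 [0.5563 0.0872 0.2396] op 0.0395 gf 60.7 F [ 0.8 -0.6 -1.6]
set True t35.5 [0.5564 0.0883 0.0516] op 0.0395 gf 61.5 F [ 1.  -1.2  4.2]
True
194 [ 524.4 -323.9] [34.6 34.8] 8.0 z [0.0524 0.063  0.0666]
drawer
403 [553.3  88.5] [50.4 56.1] 89.4 z [0.0408 0.0848 0.0894]
404 [545.8 -21. ] [49.4 52.8] 86.1 z [0.0412 0.0849 0.089 ]
pull
33 [451.6  -1.2] [57.3  2.8] 89.8 z [0.0943 0.1008 0.1041]
31 [ 4.228e+02 -4.000e-01] [ 5.5 33. ] 5.2 z [0.0225 0.0267 0.0302]
[{'position': [282.8, 338.1], 'score': 0.91}]
0.395 0 True
0.395 90 True
0.405 0 True
0.405 90 True
0.415 0 True
0.415 90 True
0.425 0 True
0.425 90 True
```

View pics/top3.png

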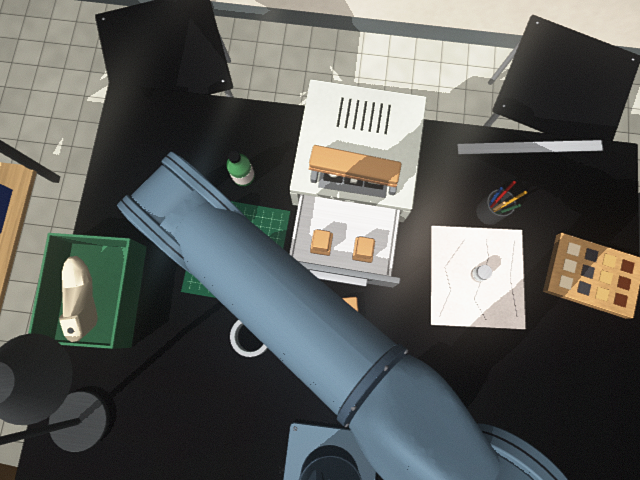

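Both heels stand in the drawer at (242,321) and (248,365). Next I'll find the pull's height and push with the tool tilted, so the gripper body stays clear of the unit.

Run:
```python
from a import *
s=dict(np.load('pics/side0.npz'));P=cloud(s)
# unit coordinates
X=P[...,0]-UC[0];Y=P[...,1]-UC[1];c,q=np.cos(UY),np.sin(UY)
ux=c*X+q*Y;uy=-q*X+c*Y
for lo in np.arange(.02,.11,.008):
    m=(abs(uy)<.04)&(ux>-.38)&(ux<-.33)&(P[...,2]>lo)&(P[...,2]<lo+.008); print(round(lo,3),m.sum(),np.percentile(ux[m],[5,50,95]).round(4) if m.sum() else '')
t=dict(np.load('pics/top3.npz'))
for z in (.04,.05,.06,.07,.08): print(z,pix(t,[282.8,338.1],z).round(4))
print('expect',u2w(-.215-.148,0))
a=np.deg2rad(20)
def tilt():
    fx=np.array([np.cos(UY),np.sin(UY),0]);z=np.sin(a)*fx+np.array([0,0,-np.cos(a)])
    for sgn in(1,-1):
        y=sgn*np.array([-np.sin(UY),np.cos(UY),0]);yield Ro.from_matrix(np.stack([np.cross(y,z),y,z],1)).as_rotvec()
for R in tilt():
    for ux_,z in ((-.40,.06),(-.19,.06),(-.4,.18)):
        print(manip.solve_ik([*u2w(ux_,0),z],R))
```

```text
0.02 13 [-0.3794 -0.3762 -0.3545]
0.028 8 [-0.3794 -0.3772 -0.3458]
0.036 0 
0.044 0 
0.052 2 [-0.3302 -0.3301 -0.33  ]
0.06 0 
0.068 0 
0.076 0 
0.084 6 [-0.3452 -0.3449 -0.3437]
0.092 53 [-0.3469 -0.3459 -0.3443]
0.1 223 [-0.3465 -0.3393 -0.3311]
0.108 2 [-0.33 -0.33 -0.33]
0.04 [0.4558 0.0331 0.04  ]
0.05 [0.4546 0.0333 0.05  ]
0.06 [0.4535 0.0335 0.06  ]
0.07 [0.4524 0.0337 0.07  ]
0.08 [0.4512 0.0339 0.08  ]
expect [0.43589243 0.03806784]
None
[ 0.26682227  0.65855779 -0.54252465  2.02973728  1.18838975  0.40688273
  0.32133373]
None
None
[-0.56815477  0.65825111  0.51981007  2.07735367 -1.09265021  0.25758902
 -0.76963827]
None
```

Run:
```python
from a import *
clear(.3); s=snap('side'); np.savez('pics/side4.npz',**s)
a=cv2.resize(s['pixels'][220:350,240:380,::-1],None,fx=4,fy=4,interpolation=cv2.INTER_CUBIC)
t=np.load('pics/top3.npz')['pixels'][255:300,270:410,::-1]
b=cv2.resize(t,None,fx=4,fy=4,interpolation=cv2.INTER_CUBIC)
im=np.vstack([a[:400],b]); cv2.imwrite('pics/crop.png',im); print(im.shape)
print(manip.tip_of('drawer_pull','side')[:3])
K=s['K']
for z in (.04,.05,.06,.07,.08):
    X=np.array([*u2w(-.3635,0),z]);p=K@(s['R']@X+s['t']); print(z,(p[1]/p[2]).round(1),(p[0]/p[2]).round(1))
```

```text
(580, 560, 3)
[{'position': [277.5, 295.9], 'score': 0.7}]
0.04 296.0 289.4
0.05 292.9 289.3
0.06 289.7 289.2
0.07 286.5 289.1
0.08 283.3 289.0
```

View pics/crop.png

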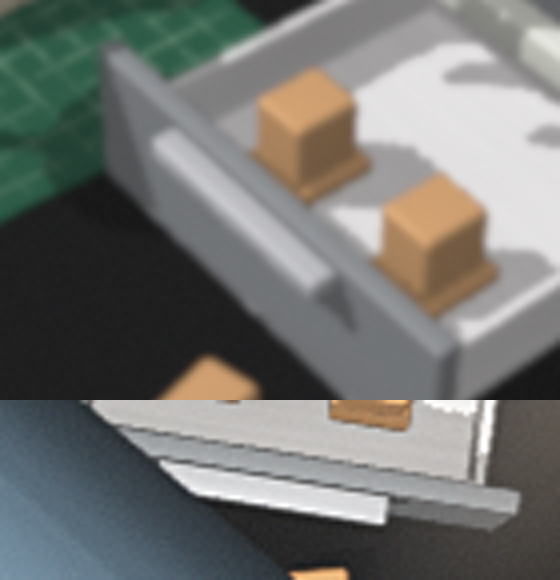

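Run:
```python
from a import *
from scipy.optimize import least_squares
t=dict(np.load('pics/top3.npz'));s=dict(np.load('pics/side4.npz'))
def proj(s,X): p=s['K']@(s['R']@X+s['t']); return np.array([p[1]/p[2],p[0]/p[2]])
def tri(a,b): 
    r=least_squares(lambda X:np.r_[proj(t,X)-a,proj(s,X)-b],[.45,.04,.07]); return r.x.round(4),r.fun.round(1)
print('tip',tri([282.8,338.1],[277.5,295.9]))
# from crop: right end bottom-front corner; top (386,523-400)->; side (322,295)
f=lambda r,c:[255+r/4,270+c/4]; g=lambda r,c:[220+r/4,240+c/4]
print('right lower front',tri(f(123,384),g(294,318)))
print('right upper rear',tri(f(97,386),g(262,335)))
print('panel top right front', tri(f(113,515),g(347,440)))
print('left front',tri(f(90,195),g(152,153)))
for p in ([-.345,-.147,.108],[-.345,.07,.08],[-.363,-.07,.08],[-.363,-.07,.09],[-.345,-.07,.09]):
    X=np.r_[u2w(p[0],p[1]),p[2]]; a,b=proj(t,X),proj(s,X); print(p,'top crop',((a-[255,270])*4).round(),'side crop',((b-[220,240])*4).round())
P=cloud(s); 
X=P[...,0]-UC[0];Y=P[...,1]-UC[1];c,q=np.cos(UY),np.sin(UY);ux=c*X+q*Y;uy=-q*X+c*Y
for r,cc in [(276,297),(278,299),(274,295),(284,310),(290,318),(285,295),(268,290),(300,340)]: print(r,cc,ux[r,cc].round(4),uy[r,cc].round(4),P[r,cc,2].round(4))
```

```text
tip (array([0.4504, 0.0338, 0.0908]), array([-0.2,  0.1,  0. , -0.2]))
right lower front (array([ 0.4533, -0.035 ,  0.0959]), array([-1.1,  0.9,  0.2, -1.2]))
right upper rear (array([ 0.4667, -0.0332,  0.109 ]), array([-0.8,  0.7,  0.2, -0.9]))
panel top right front (array([ 0.4662, -0.1099,  0.1116]), array([-0.9,  0.8,  0.2, -0.9]))
left front (array([0.4498, 0.0844, 0.1123]), array([ 1.8, -1.4, -0.3,  2.1]))
[-0.345, -0.147, 0.108] top crop [141. 514.] side crop [371. 408.]
[-0.345, 0.07, 0.08] top crop [ 88. 154.] side crop [165. 147.]
[-0.363, -0.07, 0.08] top crop [154. 377.] side crop [332. 279.]
[-0.363, -0.07, 0.09] top crop [152. 378.] side crop [319. 279.]
[-0.345, -0.07, 0.09] top crop [123. 382.] side crop [302. 307.]
276 297 -0.3461 -0.0053 0.0952
278 299 -0.3449 -0.0106 0.0929
274 295 -0.3454 0.0026 0.0945
284 310 -0.3449 -0.0477 0.1055
290 318 -0.3399 -0.0675 0.101
285 295 -0.3257 0.0299 0.0247
268 290 -0.3444 0.0215 0.0969
300 340 -0.3265 -0.1198 0.1077
```

The two views put the pull's front face at unit x ≈ -0.345 and z ≈ 0.092, so a plain vertical tool clears everything. Next I'll push.

Run:
```python
from a import *
o=manip.observe()
p0=[*u2w(-.39,0),.20]; R=down(UY+np.pi/2,p0)
manip.move_gripper(0.0,40); manip.move_ptp(p0,R)
p1=[*u2w(-.39,0),.082]; line(p1,v=.15,guard=8); st('low')
print(line([*u2w(-.215,0),.082],v=.07,guard=25)); st('near')
print(line([*u2w(-.18,0),.082],v=.03,guard=30)); o=st('end')
d=o['tool_pos'][:2]-UC; print('ux',d@[np.cos(UY),np.sin(UY)])
line([*u2w(-.30,0),.082],v=.15); line([*u2w(-.30,0),.25]); clear(.3)
s=snap('side','side5.png'); r=manip.tip_of('drawer_pull','side'); print(r[:1])
P=cloud(s);X=P[...,0]-UC[0];Y=P[...,1]-UC[1];c,q=np.cos(UY),np.sin(UY);ux=c*X+q*Y;uy=-q*X+c*Y
m=(abs(uy)<.05)&(ux<-.151)&(ux>-.25)&(P[...,2]>.07)&(P[...,2]<.108); print(np.percentile(ux[m],[2,10,50,90]).round(4))
t=snap('top'); seg(cloud(t),(.55,.9,-.15,.25),.18,.23,50)
```

```text
low t41.0 [0.4095 0.0397 0.0825] op -0.0002 gf 0.0 F [ 1.1 -0.2  0.1]
False
near t43.6 [0.5837 0.0321 0.0821] op 0.0002 gf 0.9 F [-1.4 -0.1 -1.4]
True
end t44.5 [0.6053 0.0313 0.0809] op 0.0003 gf 0.0 F [ 0.3 -0.2 -0.5]
ux -0.19344410491141867
[{'position': [245.2, 353.4], 'score': 0.96}]
[-0.1832 -0.1817 -0.1727 -0.158 ]
2117 [716.   30.1] [209.7  52.8] 85.2 z [0.191  0.2027 0.2061]
```

View pics/side5.png

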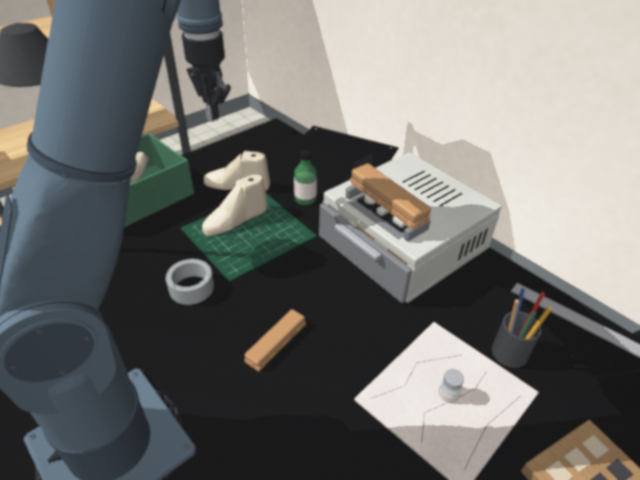

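The drawer is shut: the push stopped on 30 N with the pull face at -0.183 in unit x, and the side view shows it flush. Next is the block.

Run:
```python
from a import *
g=np.array([.7155,.030]); phi=np.deg2rad(-5)
p=[*g,.27]; R=down(phi,p)
manip.move_gripper(.075,80); manip.move_ptp([*g,.32],R)
print(line([*g,.169],v=.12,guard=8)); st('at'); manip.move_gripper(0,80); st('grip')
line([*g,.21],v=.1); o=st('lift'); line([*g,.26],v=.15)
c,s_=np.cos(UY),np.sin(UY); w=np.array([.5126,.308])+np.array([s_*.06,-c*.06])
cand=[]
for k in(0,1):
    R2=down(UY+np.pi/2+k*np.pi); q=manip.solve_ik([*w,.2],R2)
    if q is not None: cand.append((abs(q[6]-manip.observe()['q'][6]),R2))
R2=min(cand,key=lambda t:t[0])[1]
manip.move_ptp([*w,.25],R2); st('over')
print(line([*w,.004],v=.08,guard=6)); o=st('low')
if o['opening']>.045:
    manip.move_gripper(.066); 
line([*w,.2]); manip.move_ptp([.45,.3,.4],down(np.pi/2,[.45,.3,.4]))
manip.move_gripper(0,40)
t=snap('top','top6.png'); np.savez('pics/top6.npz',**t); P=cloud(t)
seg(P,(.55,.9,-.15,.25),.145,.23,10)
for n in('key_round_top','key_square_top','key_bar_top'):
    print(n,[(pix(t,d['position'],.155)[:2].round(4),round(d['score'],2)) for d in manip.tip_of(n,'top')[:4]])
s=snap('side','side6.png');
for n in('key_round_top','key_square_top','key_bar_top'):
    print(n,[(pix(s,d['position'],.155)[:2].round(4),round(d['score'],2)) for d in manip.tip_of(n,'side')[:4]])
for y in(-.05,0,.05): print(u2w(-.09,y))
print('mat');seg(cloud(s),(.35,.7,.15,.31),.02,.06,50)
im=cv2.resize(t['pixels'][120:220,270:440,::-1],None,fx=4,fy=4,interpolation=cv2.INTER_CUBIC)
cv2.imwrite('pics/c6.png',im)
```

```text
False
at t51.0 [0.7161 0.0301 0.17  ] op 0.0749 gf 0.0 F [ 0.2  0.1 -0.1]
grip t51.3 [0.7163 0.0301 0.1702] op 0.0510 gf 84.6 F [ 0.5 -0.2  5.5]
lift t51.9 [0.7153 0.0299 0.2099] op 0.0509 gf 83.8 F [-0.6 -1.  -4. ]
over t53.5 [0.5113 0.2467 0.2495] op 0.0510 gf 83.6 F [ 0.3 -0.5 -4. ]
True
low t56.3 [0.5103 0.2481 0.0082] op 0.0505 gf 84.6 F [-1.2 -1.4  5.3]
210 [711.4 122. ] [16.1 69.5] 87.6 z [0.1521 0.164  0.1678]
138 [713.4  77.5] [35.9 31.4] 6.4 z [0.1461 0.1549 0.1583]
127 [707.9  27.5] [44.5 17.1] 0.2 z [0.1495 0.1549 0.1582]
215 [703.2 -67.4] [16.1 69. ] 87.4 z [0.1506 0.1646 0.1682]
173 [706.7 -22.3] [38.6 31.9] 5.3 z [0.1466 0.1551 0.1583]
key_round_top [(array([0.711 , 0.0832]), 0.68)]
key_square_top [(array([ 0.705 , -0.0206]), 0.49)]
key_bar_top [(array([0.7083, 0.0261]), 0.61)]
key_round_top [(array([0.7312, 0.0876]), 0.52)]
key_square_top [(array([ 0.7027, -0.0248]), 0.73)]
key_bar_top [(array([0.7062, 0.0218]), 0.53)]
[ 0.70666591 -0.02284786]
[0.7086725  0.02711186]
[0.71067909 0.07707158]
mat
54 [694.7 304.4] [ 8.9 14.8] 34.7 z [0.0231 0.0402 0.0581]
1599 [509.8 245.9] [ 57.5 210.5] 87.6 z [0.0242 0.0413 0.0447]
79 [640.5 163.5] [26.7  4.7] 85.4 z [0.0221 0.0417 0.0576]
```

View pics/c6.png

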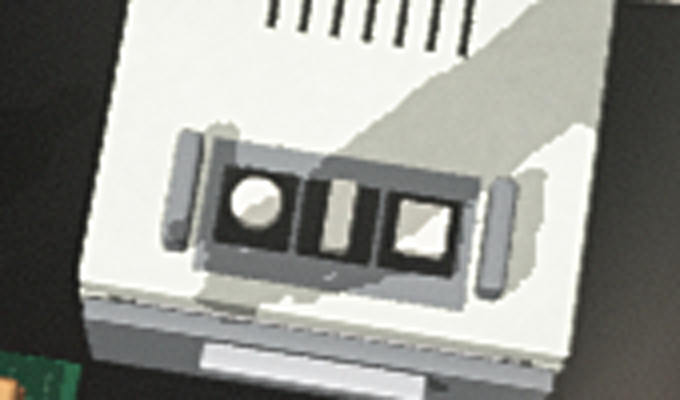

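View pics/side6.png

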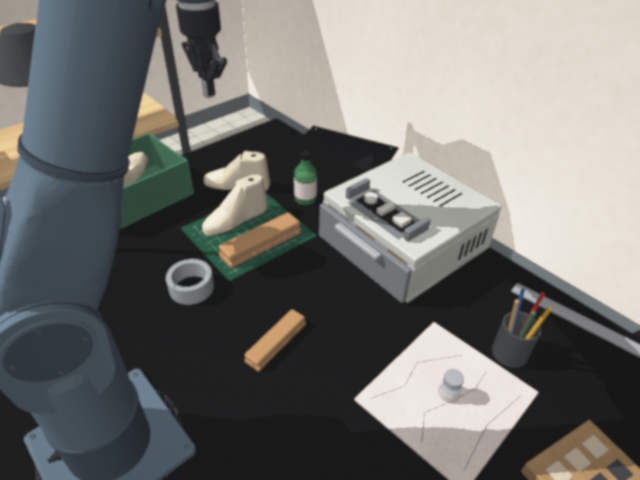

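The block lies on the mat, and the crop shows the keys from left to right as round, bar, square. I'll press round, then square, then bar.

Run:
```python
from a import *
manip.move_gripper(0.0,40)
for n,y in (('round',.05),('square',-.05),('bar',0)):
    w=u2w(-.09,y); p=[*w,.20]; R=down(UY,p)
    manip.move_ptp([*w,.23],R); line([*w,.165],v=.12); st(n)
    h=line([*w,.143],v=.025,guard=25); o=st('pressed %s'%h); manip.sleep(.4); st('held')
    line([*w,.20],v=.1)
line([*u2w(-.09,0),.3]); clear(.3)
o=st('end')
t=snap('top','top7.png'); P=cloud(t); seg(P,(.55,.9,-.15,.25),.145,.23,10)
s=snap('side'); P=cloud(s);X=P[...,0]-UC[0];Y=P[...,1]-UC[1];c,q=np.cos(UY),np.sin(UY);ux=c*X+q*Y;uy=-q*X+c*Y
m=(abs(uy)<.05)&(ux<-.151)&(ux>-.25)&(P[...,2]>.07)&(P[...,2]<.108); print(np.percentile(ux[m],[2,10,50,90]).round(4))
```

```text
round t61.7 [0.7111 0.0774 0.1657] op -0.0000 gf 0.0 F [ 0.8 -0.3  0.2]
pressed True t62.4 [0.711  0.0771 0.1492] op -0.0000 gf 3.6 F [-1.5 -0.3  7.5]
held t62.8 [0.7109 0.0771 0.1492] op -0.0000 gf 3.6 F [-1.6 -0.1  6.6]
square t64.7 [ 0.7071 -0.0223  0.1655] op -0.0001 gf 0.0 F [-0.1  0.4  1. ]
pressed True t65.4 [ 0.7069 -0.0229  0.1492] op 0.0002 gf 3.8 F [-2.4  0.3  8.4]
held t65.8 [ 0.7069 -0.0229  0.1492] op 0.0004 gf 3.6 F [-2.7 -1.3  7.2]
bar t67.5 [0.709  0.0269 0.1653] op -0.0001 gf 0.0 F [-0.3 -0.2  0.6]
pressed True t68.2 [0.7089 0.0272 0.1492] op 0.0001 gf 3.8 F [-2.5 -0.6  6.5]
held t68.5 [0.709  0.0272 0.1492] op -0.0001 gf 3.6 F [-2.  -0.9  6.3]
end t71.2 [0.4511 0.299  0.3495] op 0.0004 gf 0.0 F [-0.3 -0.   0.5]
210 [712.2 121.9] [16.4 70.3] 87.0 z [0.1514 0.1643 0.1677]
134 [710.5  76.3] [31.4 30.3] 16.0 z [0.1465 0.1546 0.1583]
131 [707.9  27.9] [21.3 43.5] 86.4 z [0.1468 0.1553 0.1584]
219 [704.  -67.4] [16.8 68.7] 87.1 z [0.1503 0.1642 0.1681]
178 [707.9 -23.3] [35.5 35.7] 86.2 z [0.1457 0.1549 0.158 ]
[-0.183  -0.1815 -0.172  -0.1591]
```

Run:
```python
from a import *
print(manip.finish_job())
```

```text
the job is handed in; nothing more can be done
None
```

The job is handed in: the last and the sanding block are on the mat, both heels are in the shut drawer, and the round, square and bar keys were pressed in that order, each until it stopped hard at about 6 mm.

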